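# Swap two grit jars in the bench rack

## Task

The two smaller jars in the wooden three-place jar rack are standing in each other's places: swap them, so that each ends upright and fully down in the pocket the other one had. Leave the tallest jar in its pocket and keep every jar upright; you can set a jar down for a moment on the bare bench in front of the rack.

Things in the scene. Friction and masses are not known exactly. Their poses are not given: they have to be found in the camera images.
- jar_rack: Wooden rack fixed to the bench, 110 (x) x 350 (y) x 22 mm, end strips 26 mm high; origin under its centre, -x side towards the robot, turned up to 0.25 rad. Pockets 72 mm wide, 10 deep, floor 12 mm above the bench, at x = 0, y = -105, 0, 105 mm; a jar in each, in any order. The bench is bare 55 mm all round the point 125 mm out from the origin along -x.
- tall_jar: The largest of the three lidded jars in the rack, 64 mm across and 93 mm high. It stays where it is. Origin at the centre of its underside, z up its axis; round, so its yaw means nothing. 
- middle_jar: The middle-sized lidded glass jar, 56 mm across and 78 mm high, about 0.2 kg; straight glass sides from 5 to 60 mm above its underside, to be gripped there. To be swapped with small_jar. Origin at the centre of its underside, z up its axis; round, so its yaw means nothing. 
- small_jar: The smallest lidded glass jar, 48 mm across and 68 mm high, about 0.16 kg; straight glass sides from 6 to 46 mm above its underside, to be gripped there. To be swapped with middle_jar. Origin at the centre of its underside, z up its axis; round, so its yaw means nothing. 
Things that resemble listed ones, but are neither listed nor needed, are in the scene too. Leave any blue or green look-alike of the middle_jar alone.

How it is judged (in metres and radians):
At the end, for the whole second after the job is handed in: The middle and small jars have changed pockets (each over 60 mm from where it began) and the tall jar is within 20 mm of where it began. All three stand in pockets of the rack: underside less than 3.5 mm above the pocket floor, within 18 mm of the row's centre line, upright within 0.12 rad, at rest (x of tall_jar in the frame of jar_rack between -0.018 and 0.018 m and y of tall_jar in the frame of jar_rack between -0.13 and 0.13 m and z of each of tall_jar, middle_jar, small_jar in the frame of jar_rack below 0.0155 m and angle between each of tall_jar, middle_jar, small_jar's own z axis and vertical below 0.12 rad and linear speed of each of tall_jar, middle_jar, small_jar below 0.02 m/s and x of middle_jar in the frame of jar_rack between -0.018 and 0.018 m and y of middle_jar in the frame of jar_rack between -0.13 and 0.13 m and x of small_jar in the frame of jar_rack between -0.018 and 0.018 m and y of small_jar in the frame of jar_rack between -0.13 and 0.13 m and distance of each of middle_jar, small_jar from where it was at the start of the episode above 0.06 m and distance of tall_jar from where it was at the start of the episode below 0.02 m); the robot touches nothing.
It fails at once if the tall jar is moved more than 30 mm or tipped more than 0.3 rad (distance of tall_jar from where it was at the start of the episode above 0.03 m or angle between tall_jar's own z axis and vertical above 0.3 rad).
It fails at once if the middle or small jar is tipped more than 0.6 rad (angle between any of middle_jar, small_jar's own z axis and vertical above 0.6 rad).
It also fails if it takes over 66 s, if anything falls off the work surface, if the arm or the gripper's body presses on something with over 40 N, if the wrist force passes 120 N, or if a joint passes its speed limit or range.

## Robot

A 6-joint arm with a two-finger parallel gripper is mounted at the origin on a cart in front of the work surface, level with it; the furniture and walls round the work are solid. World frame = base frame: x ahead of the robot, y to its left, z up, the work surface at z = 0. Lengths are in mm, angles in rad, forces in N, time in s.
With the tool pointing down it reaches from about 350 to 975 mm from the base axis. Payload 7.1 kg.
Tool frame: the origin (TCP) lies on the front face of the gripper's body, between the roots of the fingers; the fingertips stand 80 mm ahead of it and the grasp point (between the pads) lies 61 mm ahead of it (env.tips_ahead is the distance from the TCP to the fingertips, in mm); z points along the fingers, y is the line along which they close (so a half turn about z gives the same grasp; the last joint's range is limited). The gripper opens to 88 mm and grips with 3 to 60 N. Pads are 20 mm wide; open, the fingers measure 115 mm over their backs; the gripper's body (75 mm by 178 mm) begins 61 mm behind the grasp point.
Start: joints at [-1.285, 0.423, 1.63, -0, 1.089, -0.019], TCP at [187.582, -596.17, 302.675] pointing down, gripper open.
Joint ranges: [-3, 3], [-0.9, 2.11], [0.09, 2.58], [-1.31, 4.45], [0.11, 2.69], [-2.54, 2.54]. Speed limits (rad/s): [2.39, 2.39, 3.01, 3.14, 3.14, 3.14].

## Interface

Orientations are given as a unit quaternion [x, y, z, w].
In Python, from station import env, set_gripper, viewer, workorder gives the robot as it stands. Calls block until the motion is done:
- env.reach(position, orientation): joint-space move of the TCP to a pose.
- env.move_l(position, rot=None, rate=150, f_stop=None): straight line of the TCP; rot=None keeps the orientation; rate is the mean speed in mm/s. With f_stop (N) it stops when the force on the tool has changed by that much, and returns True; else False.
- env.move_joints(angles): joint-space move.
- set_gripper(opening): finger opening in mm; the grip force is fixed at half the most; returns when the fingers have stopped.
- env.hold(seconds).
- env.ik(position, orientation): joint angles nearest the present ones, or None.
- env.read_state(): the state.
- viewer.camera(name): name is "scene" or "top"; returns the picture (400x640x3 uint8, blue, green, red); there is no depth.
- viewer.camera_params(name): a dict with "fx", "fy", "cx", "cy" (pixels), "dist" ([k1, k2, p1, p2, k3] as OpenCV has them; the pictures are not rectified), "pose" (4x4, takes a point from camera to world coordinates). Camera axes: x right, y up, looking along -z (the intrinsics and any distortion apply to the point x, -y, -z); pixel columns grow to the right and rows downward; lengths in mm; the calibration is good to about 2 mm. A picture is of the moment at which its call begins. camera_params takes no time and is no camera call.
A pose or a line that the arm cannot do raises env.IKError and nothing moves.
- workorder.sign_off(): hands the job in; it is judged then, once.
The state is a dict: "time_s": time; "qpos": joint angles; "dq": joint speeds; "tau": joint torques, N m; "tool_pos": TCP position; "orientation": TCP orientation; "force": force on the tool from outside, world axes, zero at the start; "wrist_torque": the same for the moment, N m; "width": finger opening in mm; "grip_force": force on a finger pad.
Only numpy, scipy, OpenCV 4.12 (cv2) and the standard library are available. Lean on these libraries where they do the work, as an engineer would, in place of code of your own. Each camera call takes 0.05 s, during which the arm holds its last target. There are 200 camera calls.

## Working session

There is one attempt and no reset: what is moved stays moved. The work goes in short steps, each a Python script; the robot and the scene stay as the last script left them, time stands still between calls to the robot, and variables do not carry over. Pictures are saved under pics/ and viewed, at most 10 in all, crops included, and the job is handed in when it is done.

```bash
mkdir -p pics; python3 - <<'E'
from station import env, viewer
import cv2
for n in("scene","top"):
    cv2.imwrite(f"pics/{n}0.png",viewer.camera(n)); p=viewer.camera_params(n); print(n,{k:(v if k!='pose' else [[round(float(a),3) for a in r] for r in v]) for k,v in p.items()})
s=env.read_state();print(s["orientation"],s["time_s"])
E
```

```text
scene {'fx': 497.29853882769766, 'fy': 497.29853882769766, 'cx': 322.90067582129905, 'cy': 199.38792596368933, 'dist': array([-0.13628678,  0.        ,  0.        ,  0.        ,  0.        ]), 'pose': [[-0.828, 0.359, -0.431, 173.099], [-0.561, -0.522, 0.643, 470.13], [0.005, 0.774, 0.633, 576.571], [0.0, 0.0, 0.0, 1.0]]}
top {'fx': 401.0990464288204, 'fy': 401.0990464288204, 'cx': 317.3209299512869, 'cy': 194.94286690466, 'dist': array([0.00235989, 0.        , 0.        , 0.        , 0.        ]), 'pose': [[-0.015, 0.991, -0.13, 447.26], [-1.0, -0.015, -0.001, -77.777], [-0.003, 0.13, 0.992, 875.354], [0.0, 0.0, 0.0, 1.0]]}
[ 9.88408924e-01  1.51813407e-01 -8.66043066e-05 -6.94040605e-04] 0.1
```

View pics/top0.png

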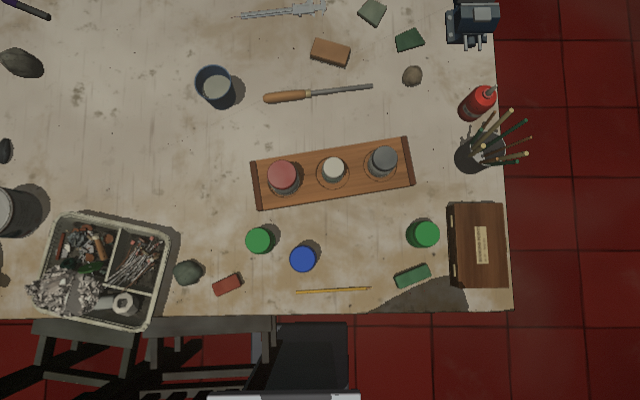

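View pics/scene0.png

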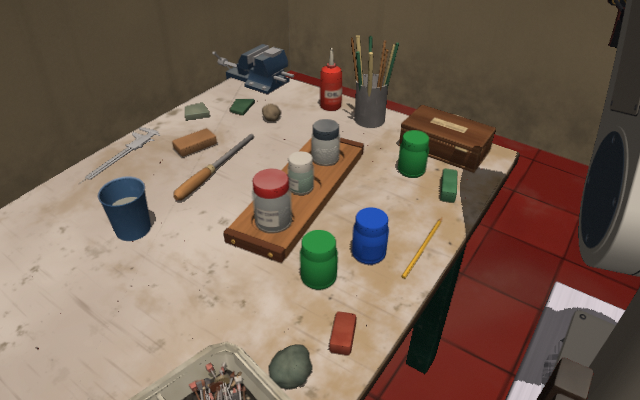

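Top view: the rack runs from (252,185) to (412,160). It holds a red-lid jar at (282,174), a white-lid jar at (333,169) and a grey-lid jar at (382,160). Look-alikes stand on the bench: green at (259,240) and (424,233), blue at (303,258). By size, red looks like the tall jar, grey the middle and white the small. I'll confirm that in an enlarged crop.

```bash
python3 - <<'E'
import cv2
im=cv2.imread("pics/top0.png")[125:275,240:440]
cv2.imwrite("pics/c1.png",cv2.resize(im,None,fx=4,fy=4,interpolation=cv2.INTER_CUBIC))
E
```

```text
(no output)
```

View pics/c1.png

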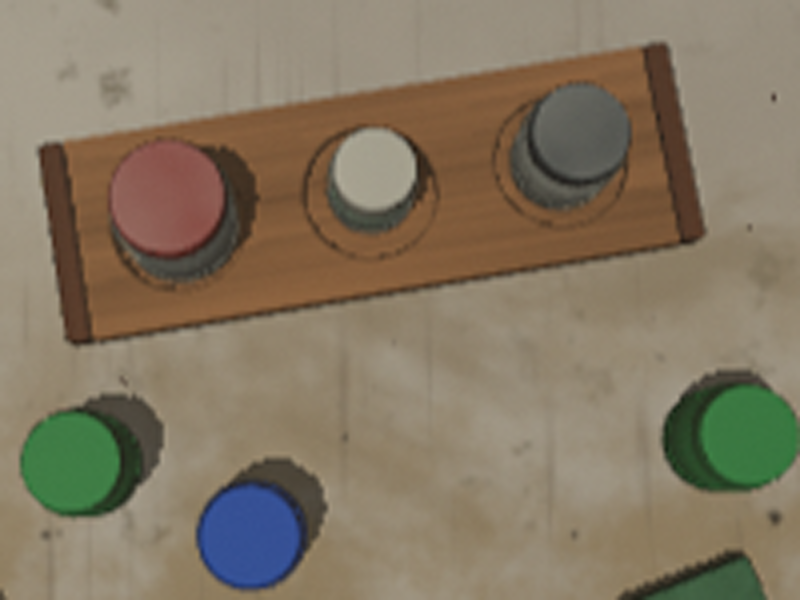

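The crop shows three rack jars: red lid (168,198), the largest; white lid (374,170), the smallest; grey lid (579,132), in between. So red is the tall jar, white the small and grey the middle. The blue and green jars are look-alikes on the bench. Next I compute positions.

```bash
cat > h.py <<'E'
import numpy as np, cv2
from station import env, set_gripper, viewer, workorder
from scipy.spatial.transform import Rotation as R
def world(name,uv,z):
    p=viewer.camera_params(name);K=np.array([[p["fx"],0,p["cx"]],[0,p["fy"],p["cy"]],[0,0,1]])
    x,y=cv2.undistortPoints(np.array([[uv]],float),K,np.array(p["dist"]))[0,0]
    T=np.array(p["pose"]);d=T[:3,:3]@[x,-y,-1];o=T[:3,3]
    return (o+d*(z-o[2])/d[2])
def crop(u,v): return (u/4+240-.4,v/4+125-.4)
E
python3 - <<'E'
from h import *
w=lambda u,v,z:world("top",crop(u,v),z)[:2]
C=[w(40,147,26),w(665,43,26),w(704,238,26),w(72,343,26)]
for c in C:print(np.round(c,1))
print("centre",np.mean(C,0).round(1))
for a,b in((0,1),(1,2),(2,3),(3,0)):
    d=C[b]-C[a];print(np.linalg.norm(d).round(1),np.degrees(np.arctan2(d[1],d[0])).round(2))
for n,u,v,z in(("red",168,198,105),("white",374,170,80),("grey",579,132,90),("green1",71,462,78),("blue",251,536,78),("green2",750,437,78)):print(n,w(u,v,z).round(1))
print("pocket rings z22", w(372,192,22).round(1), w(562,160,22).round(1))
E
```

```text
[633.7  68.5]
[ 686.  -271.2]
[ 578.4 -287.4]
[527.2  50.8]
centre [ 606.3 -109.8]
343.8 -81.24
108.8 -171.45
342.0 98.61
108.0 9.45
red [590.   -7.7]
white [ 607.4 -109.4]
grey [ 623.  -211.8]
green1 [463.3  43.1]
blue [425.8 -45.4]
green2 [ 470.5 -292.6]
pocket rings z22 [ 606.9 -110.4] [ 622.9 -213.6]
```

```bash
cat >> h.py <<'E'
yaw=0.155
M=np.array([606.8,-110.]); E_=M+105*np.array([np.sin(yaw),-np.cos(yaw)]); S=M-125*np.array([np.cos(yaw),np.sin(yaw)])
def quat(sign):
    y=sign*np.array([np.cos(yaw),np.sin(yaw),0]);z=np.array([0,0,-1.])
    return R.from_matrix(np.c_[np.cross(y,z),y,z]).as_quat()
Q=min((quat(s) for s in(1,-1)),key=lambda q:abs((j[5] if (j:=env.ik([607,-110,260],q)) is not None else 9)))
HI=230
def P(xy,z): return [xy[0],xy[1],z]
def st(m=""):
    s=env.read_state();print(m,"t%.1f w%.1f g%.1f"%(s["time_s"],s["width"],s["grip_force"]),np.round(s["tool_pos"],1),np.round(s["force"],1))
def pick(xy,base,g,op=88):   # g: grasp height above underside
    env.move_l(P(xy,HI),Q,rate=250); set_gripper(op)
    hit=env.move_l(P(xy,base+g+61),rate=120,f_stop=10); st(f"down hit={hit}")
    set_gripper(30); st("gripped"); env.move_l(P(xy,HI),rate=150); st("lifted")
def place(xy,base,g,op):
    env.move_l(P(xy,HI),rate=200); env.move_l(P(xy,base+g+61+8),rate=120)
    hit=env.move_l(P(xy,base+g+61-1),rate=30,f_stop=5); st(f"set hit={hit}")
    set_gripper(op); env.move_l(P(xy,HI),rate=150); st("released")
E
python3 - <<'E'
from h import *
print(Q,env.ik([607,-110,260],Q),E_,S)
p=env.read_state()["tool_pos"]
env.move_l([p[0],p[1],400],rate=250)
env.reach(P(E_,330),Q); st()
pick(np.array([623,-212.5]),12,40)
E
```

```text
[0.65023838 0.75973025 0.         0.        ] [-1.98565154e-01  4.61006691e-01  1.68021639e+00 -4.44089210e-16
  1.00036957e+00 -3.53565154e-01] [ 623.00991043 -213.74121073] [ 483.29855865 -129.29751241]
 t2.7 w88.2 g0.0 [ 622.7 -214.8  330.2] [ 0.4 -0.3 -0.3]
down hit=False t4.6 w88.2 g0.0 [ 623.6 -212.7  113.8] [-0.7 -0.1  0.2]
gripped t5.2 w55.4 g30.0 [ 623.5 -212.6  113.4] [1.6 0.3 2.7]
lifted t6.2 w55.1 g30.0 [ 622.3 -212.2  228.9] [ 0.7 -0.3 -2. ]
```

```bash
python3 - <<'E'
from h import *
place(S,0,40,72)
pick(np.array([607.2,-110]),12,34)
place(E_,12,34,80)
cv2.imwrite("pics/top1.png",cv2.resize(viewer.camera("top")[75:275,240:440],None,fx=3,fy=3,interpolation=cv2.INTER_CUBIC))
im=viewer.camera("scene")[60:300,180:460];cv2.imwrite("pics/sc1.png",cv2.resize(im,None,fx=2.5,fy=2.5))
E
```

```text
set hit=True t8.6 w55.5 g30.0 [ 483.9 -129.4  101.2] [0.3 0.1 3. ]
released t10.1 w72.1 g0.0 [ 482.8 -129.2  229.3] [-0.2 -0.2 -0. ]
down hit=False t12.4 w88.1 g0.0 [ 607.7 -110.1  107.7] [0.1 0.3 0.2]
gripped t13.1 w47.2 g30.0 [ 607.6 -110.   107.2] [1.  1.1 1.2]
lifted t14.1 w47.3 g30.0 [ 606.5 -109.9  229. ] [ 0.6 -0.3 -2. ]
set hit=True t16.2 w47.7 g30.0 [ 623.5 -213.9  107. ] [-0.3 -0.6  3.5]
released t17.9 w80.3 g0.0 [ 622.5 -213.6  229.1] [-0.5 -0.7 -0.5]
```

View pics/sc1.png

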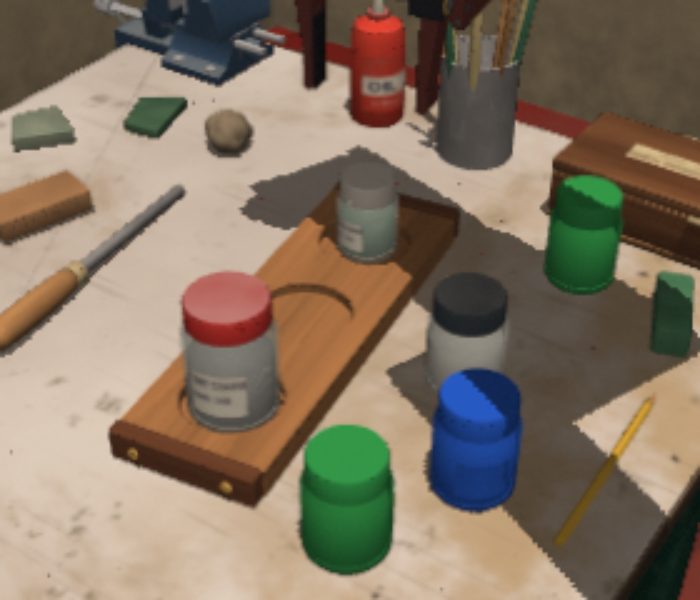

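The small jar stands upright in the far pocket at (368,215). The middle pocket at (310,300) is empty. The middle jar stands upright on the bench at (468,330), behind the blue one. Next I move the middle jar into the middle pocket.

```bash
python3 - <<'E'
from h import *
pick(S,0,40,78)
place(M,12,40,84)
env.reach([400,-110,330],Q); st()
cv2.imwrite("pics/top2.png",cv2.resize(viewer.camera("top")[125:275,240:440],None,fx=4,fy=4,interpolation=cv2.INTER_CUBIC))
im=viewer.camera("scene")[60:300,180:460];cv2.imwrite("pics/sc2.png",cv2.resize(im,None,fx=2.5,fy=2.5))
E
```

```text
down hit=False t20.2 w78.3 g0.0 [ 483.7 -129.4  101.5] [-0.8 -0.   0. ]
gripped t20.7 w55.2 g30.0 [ 483.6 -129.4  101.4] [-0.4  0.1  4.6]
lifted t21.7 w55.3 g30.0 [ 482.7 -129.1  229.2] [-0.6 -0.9 -2.2]
set hit=True t23.9 w55.5 g30.0 [ 607.4 -110.1  113.2] [-0.2 -0.2  4.1]
released t25.5 w84.3 g0.0 [ 606.2 -109.9  229.2] [-0.1 -0.   0.1]
 t26.4 w84.4 g0.0 [ 401.  -110.2  329.9] [0.6 0.9 0.2]
```

View pics/sc2.png

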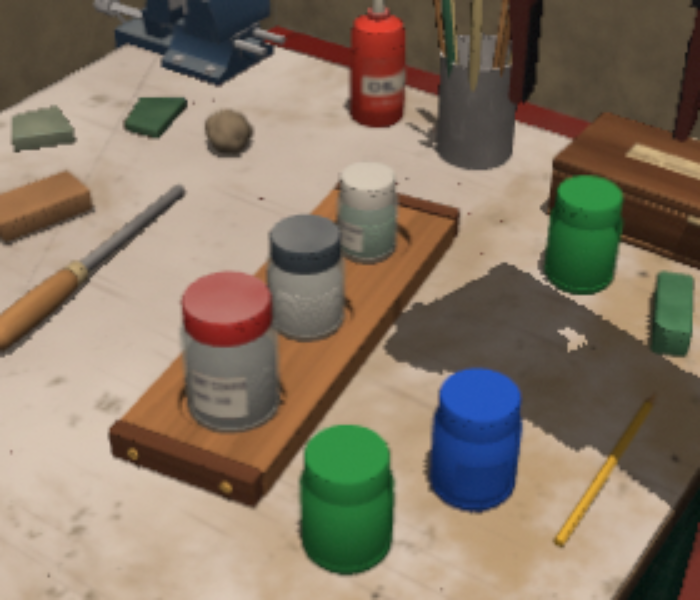

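View pics/top2.png

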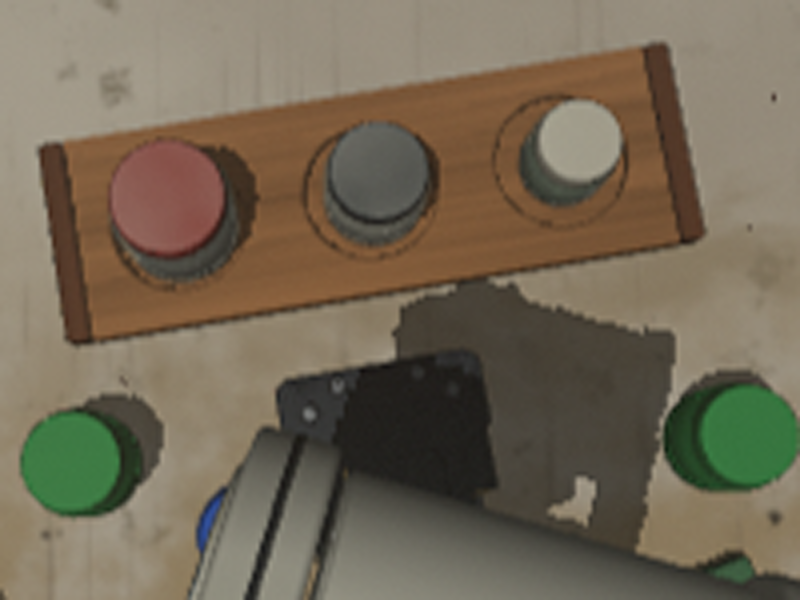

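The top view shows the grey-lid jar seated in the middle pocket at (378,172) and the white-lid jar in the right pocket at (579,141). Red is unmoved at (168,198), all three are upright, and the arm is clear. I'm handing in.

```bash
python3 -c "
from station import workorder
print(workorder.sign_off())"
```

```text
the job is handed in; nothing more can be done
None
```

I swapped the small and middle jars: in the final pictures each stands upright in the other's pocket and the tall jar has not moved. The job was handed in at about 26 s on the robot's clock; the sign-off returned no verdict.

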